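Transfer a row of sample jars to the bench rack in the same order

ROBOT

A 6-joint arm with a two-finger parallel gripper is mounted at the origin on the work surface. World frame = base frame: x ahead of the robot, y to its left, z up, the work surface at z = 0. Lengths are in mm, angles in rad, forces in N, time in s.
With the tool pointing down it reaches from about 400 to 825 mm from the base axis. Payload 7 kg.
Tool frame: the origin (TCP) lies at the centre of the arm's flange, where the gripper is bolted on; the fingertips stand 178 mm ahead of it and the grasp point (between the pads) lies 159 mm ahead of it (grip_point_offset is the distance from the TCP to the grasp point, in mm); z points along the fingers, y is the line along which they close (so a half turn about z gives the same grasp; the last joint's range is limited). The gripper opens to 88 mm and grips with 3 to 60 N. Pads are 19 mm wide; open, the fingers measure 130 mm over their backs; the gripper's body (78 mm by 193 mm) begins 47 mm behind the grasp point.
Start: joints at [-0.896, 0.359, 0.012, 0, -1.224, -0.288], TCP at [254.601, -625.12, 404.661] pointing down, gripper open.
Joint ranges: [-3.07, 3.07], [-1.43, 2.12], [-1.02, 1.25], [-3.03, 1.67], [-3.05, -0], [-3.03, 3.03]. Speed limits (rad/s): [2.39, 2.39, 3.01, 3.14, 3.14, 3.14].

INTERFACE

Orientations are given as a 3x3 rotation matrix whose columns are the frame's x, y, z axes.
In Python, from workcell import * gives the robot as it stands.
- The arm moves only by the tool move_arm, never from a script. Its arguments are lists of equal length, an entry for each row: "xyz": the shift along the tool's x, y, z scaled (see below), a list of three; "delta_rot": the turn, a rotation vector about the tool's x, y, z scaled (see below), a list of three; "fingers": the opening, from 0 (shut) to 1 (fully open). A call has 1 to 8 rows; each row shifts and turns the commanded pose from where the row before left it, along the tool's axes as they then stand; what a row does not reach is not made up. The controller multiplies each number of a shift by 0.02 m and each number of a turn by 0.08 rad. A row lasts 1/8 s, in which the tool goes at most 62.5 mm and 10.7 degrees, less where a joint would pass 70% of its speed; a pose out of reach is approached as far as the arm can. A call with a number of a shift or a turn outside -1 to 1 is refused whole. A call with a gripper value outside its range is refused whole. The fingers move at their own pace and stop on an object; "grip_force" is the grip in N (left out, the last holds). Time passes only in rows, so rows that do not move let the fingers close. It gives the time, the measured TCP pose, the force, the opening and the grip force at its end, in the units of the state.
- sense(): the state, without advancing time (a new reading comes with each control period).
- snapshot(name): name is "scene" or "top"; returns a dict with "image" (480x640x3 uint8, red, green, blue), "fx", "fy", "cx", "cy" (pixels), "eye" and "rotation" of the camera in the world. Camera axes: x right, y up, looking along -z (the intrinsics and any distortion apply to the point x, -y, -z); pixel columns grow to the right and rows downward; lengths in mm; the calibration is good to about 2 mm. A picture is of the moment at which its call begins. There is no depth.
- close_job(): hands the job in; it is judged then, once.
The state is a dict: "clock": time; "joint_pos": joint angles; "joint_velocities": joint speeds; "tau": joint torques, N m; "position": TCP position; "orientation": TCP orientation; "wrist_force": force on the tool from outside, world axes, zero at the start; "moment": the same for the moment, N m; "opening": finger opening in mm; "grip_force": force on a finger pad.
Only numpy, scipy, OpenCV 4.12 (cv2) and the standard library are available. Lean on these libraries where they do the work, as an engineer would, in place of code of your own. Each camera call takes 0.05 s, during which the arm holds its last target. There are 200 camera calls.

TASK

The four sample jars in the white delivery rack are next for the microscope: move them over to the aluminium bench rack in the same order. Start with the jar next to the blue end of the white rack, stand it in the place next to the blue end of the aluminium rack, and work along the row jar by jar to the last. Set every jar down upright in its place rather than dropping it, and leave the dishes, the tweezers and the tally counter where they lie.

Things in the scene. Friction and masses are not known exactly. Their poses are not given: they have to be found in the camera images.
- jar_red_center (a point): Sample jar with a red cap: upright amber cylinder with a blank paper label, 34 mm in diameter, 66 mm tall (the cap is the top 16 mm), 0.06 to 0.13 kg, loose. This point is its centre, 33 mm above its underside, z up. It starts in any place of the delivery rack, within 4 mm of the middle.
- jar_yellow_center (a point): The same kind of jar with a yellow cap; its centre, as for the red one.
- jar_green_center (a point): The same kind of jar with a green cap; its centre, as for the red one.
- jar_black_center (a point): The same kind of jar with a black cap; its centre, as for the red one.
- delivery_rack: White plastic delivery rack, holding the jars at the start. 250 x 66 mm, 27 high, fixed, at any turn. Origin: centre of its underside; x runs along the row to its BLUE end, z up. Four open square places, 50 mm wide, 20 deep, floor 6 mm above the bench, walls 4 to 5 mm; middles at x = +81 (first, next to the blue end), +27, -27, -81 mm, y = 0. A jar standing in it has its centre 39 mm above the bench.
- bench_rack: Bare aluminium bench rack, empty at the start. 250 x 66 mm, 27 high, fixed, at any turn. Origin: centre of its underside; x runs along the row to its BLUE end, z up. Four open square places, 50 mm wide, 20 deep, floor 6 mm above the bench, walls 4 to 5 mm; middles at x = +81 (first, next to the blue end), +27, -27, -81 mm, y = 0. A jar standing in it has its centre 39 mm above the bench.
- dish_near: Bystander: empty closed clear petri dish, 62 mm in diameter, 16 mm high, loose; origin at the centre of its underside.
- dish_far: Bystander: closed clear petri dish with a few brass pins inside, 62 mm in diameter, 16 mm high, loose; origin at the centre of its underside.
- tweezers: Bystander: steel tweezers lying flat, 125 mm long along their x axis, 6 mm high, loose; origin under their middle.
- tally_counter: Bystander: round steel hand tally counter, 48 mm in diameter, 34 mm high, loose; origin at the centre of its underside.
Not all that is in view belongs to the job. What is shaped like the part that bears jar_yellow_center but pink or turquoise is not meant.

How it is judged:
By the outcome, as a careful person would: the job done as asked, in the order asked, and still so for the second after the job is handed in, with the robot touching nothing.
It also fails if it takes over 90 s, if anything falls off the work surface, if the arm or the gripper's body presses on something with over 40 N, if the wrist force passes 120 N, or if a joint passes its speed limit or range.

## Working session

There is one attempt and no reset: what is moved stays moved. The work goes in short steps, Python scripts to look and compute and a tool call to move; the robot and the scene stay as the last step left them, time stands still between calls to the robot, and variables do not carry over. Pictures are saved under pics/ and viewed, at most 14 in all, crops included, and the job is handed in when it is done.

Besides the shell and the picture viewer there is one more tool, called after ">>>" as a command line: name --argument value ..., lists and objects as JSON in quotes. move_arm: Moves the arm, as the interface text tells. Shifts and turns lie within -1 to 1; 1 stands for 0.02 m of shift or 0.08 rad of turn. Its arguments: {"type":"object","properties":{"xyz":{"type":"array","items":{"type":"array","items":{"type":"number"}}},"delta_rot":{"type":"array","items":{"type":"array","items":{"type":"number"}}},"fingers":{"type":"array","items":{"type":"number"}},"grip_force":{"type":"number"}},"required":["xyz","delta_rot","fingers"]}

```bash
mkdir -p pics; ls; python3 - <<'E'
from workcell import *
import cv2,numpy as np
for n in("scene","top"):
    s=snapshot(n); cv2.imwrite(f"pics/{n}0.png",s["image"][:,:,::-1]); np.savez(n+"0.npz",**s)
    print({k:(v if k!="image" else 0) for k,v in s.items()})
print(sense())
E
```

```text
pics
{'image': 0, 'fx': 574.445129460352, 'fy': 574.445129460352, 'cx': 323.6556449719456, 'cy': 239.01443292099933, 'eye': array([831.07652305, 573.670245  , 950.87939145]), 'rotation': array([[-0.89406716, -0.35301044,  0.27573094],
       [ 0.44769103, -0.72445043,  0.52416058],
       [ 0.01471924,  0.59207702,  0.80574695]])}
{'image': 0, 'fx': 603.2009948414425, 'fy': 603.2009948414425, 'cx': 323.02831155829904, 'cy': 249.48633974702128, 'eye': array([ 389.10278078,    5.64703686, 1062.57714138]), 'rotation': array([[ 0.00851774,  0.98696505, -0.16070915],
       [-0.9999426 ,  0.0094515 ,  0.00504671],
       [ 0.00649986,  0.16065694,  0.98698891]])}
{'clock': 0.1, 'joint_pos': array([-8.95893855e-01,  3.59318012e-01,  1.11545332e-02, -2.90508300e-04,
       -1.22410528e+00, -2.88090821e-01]), 'joint_velocities': array([-0.00106278, -0.00108622,  0.00287874,  0.00070457, -0.00117513,
       -0.00116488]), 'tau': array([-1.24420087e-03, -5.84163558e+01,  2.93751204e+01,  7.01564535e+00,
        1.01459402e-02, -4.75429351e-05]), 'position': array([ 254.56013661, -624.97521205,  403.81941529]), 'orientation': array([[-9.26153784e-01, -3.77145422e-01, -7.06670329e-04],
       [-3.77146052e-01,  9.26152856e-01,  1.32032849e-03],
       [ 1.56528898e-04,  1.48934515e-03, -9.99998879e-01]]), 'wrist_force': array([ 0.47587576, -0.33165554,  0.70099605]), 'moment': array([ 0.0573631 ,  0.00693466, -0.00832694]), 'grip_force': 0.0, 'opening': 87.58617834041074}
```

View pics/scene0.png

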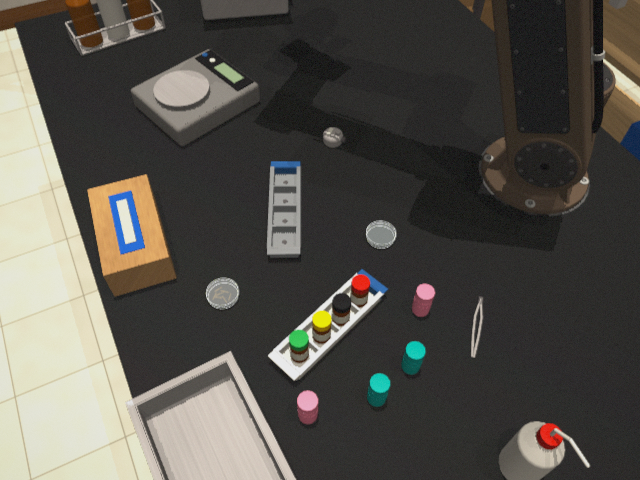

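View pics/top0.png

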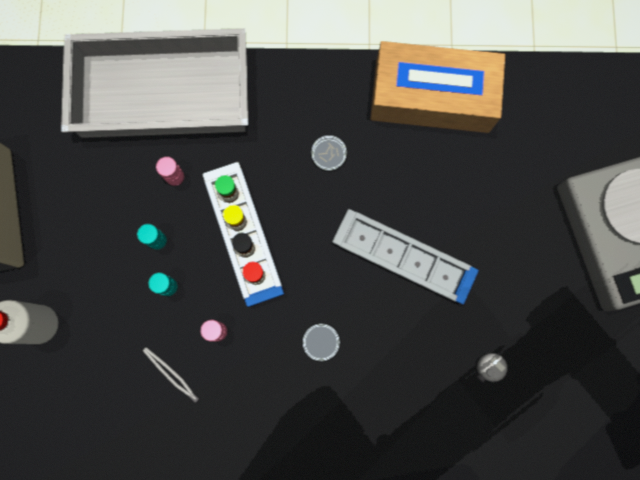

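The top view shows the white rack with its blue end at (265,296). The row from there is red (253,272), black (243,243), yellow (233,216) and green (225,186). The bench rack's blue end is at (467,284), and its floor dots run from (445,277) to (362,238). The pink and turquoise jars are decoys.

```bash
cat > h.py <<'E'
import numpy as np,cv2
from workcell import *
def ray(s,px,z):
    d=s["rotation"]@np.array([(px[0]-s["cx"])/s["fx"],-(px[1]-s["cy"])/s["fy"],-1.])
    e=s["eye"]; return (e+d*(z-e[2])/d[2])
def cent(m,box=None):
    if box: 
        q=np.zeros_like(m); x0,y0,x1,y1=box; q[y0:y1,x0:x1]=m[y0:y1,x0:x1]; m=q
    n,l,st,c=cv2.connectedComponentsWithStats(m)
    i=1+np.argmax(st[1:,4]); return c[i],st[i,4],(l==i)
def tool(target):
    "target xy grasp, z grasp -> shift in tool axes, units"
    s=sense(); p=np.array(s["position"]);R=np.array(s["orientation"])
    return R.T@(np.array(target)+[0,0,159]-p)/20
E
python3 - <<'E'
from h import *
T=dict(np.load("top0.npz"));S=dict(np.load("scene0.npz"))
box={"top":dict(green=(210,172,240,200),yellow=(220,202,246,229),black=(230,230,256,257),red=(240,259,266,286)),
"scene":dict(green=(285,328,312,352),yellow=(309,309,335,335),black=(330,290,352,312),red=(348,273,373,300))}
for name in("red","black","yellow","green"):
  L=[]
  for n,s in(("top",T),("scene",S)):
    h=cv2.cvtColor(s["image"],cv2.COLOR_RGB2HSV);H,Sa,V=cv2.split(h)
    if name=="black": m=(V<60)
    else:
      a,b={"red":(0,10),"yellow":(22,35),"green":(45,75)}[name]; m=(H>=a)&(H<=b)&(Sa>150)&(V>90)
      if name=="red": m|=(H>172)&(Sa>150)&(V>90)
    c,a,l=cent(m.astype(np.uint8),box[n][name]); 
    L.append((s,c)); print(name,n,c.round(1),a,ray(s,c,66).round(1))
dots=[]
g=T["image"].mean(2)
for x,y in((445,277),(417,264),(390,251),(362,238)):
  w=g[y-5:y+6,x-5:x+6]; w=np.clip(np.median(w)-15-w,0,None); yy,xx=np.mgrid[y-5:y+6,x-5:x+6]
  c=((w*xx).sum()/w.sum(),(w*yy).sum()/w.sum()); dots.append(ray(T,c,6)); print("dot",np.round(c,1),dots[-1].round(1))
for n,s,bx in(("top",T,((235,280,290,310),(450,260,485,305))),("scene",S,((350,265,392,300),(268,158,303,176)))):
  h=cv2.cvtColor(s["image"],cv2.COLOR_RGB2HSV);m=cv2.inRange(h,(100,120,60),(125,255,255))
  for b in bx:
    c,a,l=cent(m,b); print(n,"blue",c.round(1),a,ray(s,c,25).round(1))
for n,s,bx in(("top",T,(195,155,290,310)),("scene",S,(262,265,392,385))):
  h=cv2.cvtColor(s["image"],cv2.COLOR_RGB2HSV)
  m=cv2.inRange(h,(0,0,150),(180,50,255))|cv2.inRange(h,(100,120,60),(125,255,255))
  c,a,l=cent(m,bx); r=cv2.minAreaRect(np.argwhere(l)[:,::-1].astype(np.float32)); P=[ray(s,q,27)[:2].round(1) for q in cv2.boxPoints(r)]
  print(n,"white",P,ray(s,r[0],25).round(1))
E
```

```text
red top [252.5 271.8] 306 [512.7 117.5  66. ]
red scene [360.4 284.2] 290 [514.  117.8  66. ]
black top [242.1 243.1] 289 [560.9 136.2  66. ]
black scene [341.4 303.1] 289 [563.  137.5  66. ]
yellow top [233. 215.] 308 [608.9 152.9  66. ]
yellow scene [321.6 320.6] 316 [610.  153.2  66. ]
green top [224.5 185. ] 275 [660.9 169.1  66. ]
green scene [298.3 338.7] 269 [660.8 166.7  66. ]
dot [445.1 277. ] [ 514.  -215.4    6. ]
dot [417.1 264. ] [ 536.7 -166.5    6. ]
dot [389.4 250.8] [ 559.9 -117.7    6. ]
dot [361.7 237.6] [583.3 -68.5   6. ]
top blue [263.6 295.8] 421 [476.4 101.9  25. ]
top blue [465.9 284.6] 462 [ 498.8 -247.2   25. ]
scene blue [374.  283.3] 233 [475.  106.3  25. ]
scene blue [285.2 166. ] 297 [ 501.1 -244.4   25. ]
top white [array([692.2, 217. ]), array([716.5, 149.7]), array([478.7,  65.9]), array([456.2, 131.1])] [584.1 140.5  25. ]
scene white [array([715.3, 152.2]), array([470.4,  60.8]), array([457.6, 135.1]), array([696.8, 216.5])] [590.9 143.1  25. ]
```

>>> move_arm --xyz '[[-0.88,1,0],[-0.88,1,0],[-0.88,1,0],[-0.88,1,0],[-0.88,1,0],[-0.88,1,0],[-0.88,1,0],[-0.88,1,0]]' --delta_rot '[[0,0,0],[0,0,0],[0,0,0],[0,0,0],[0,0,0],[0,0,0],[0,0,0],[0,0,0]]' --fingers '[1,1,1,1,1,1,1,1]' --grip_force 20

```text
clock: 1.1
position: [324.7, -422.9, 404.3]
orientation: [[-0.926, -0.377, -0.0], [-0.377, 0.926, 0.0], [0.0, 0.001, -1.0]]
wrist_force: [-0.4, -0.1, 0.6]
opening: 87.3
grip_force: 0.0
```

>>> move_arm --xyz '[[-0.88,1,0],[-0.88,1,0],[-0.88,1,0],[-0.88,1,0],[-0.88,1,0],[-0.88,1,0],[-0.88,1,0],[-0.88,1,0]]' --delta_rot '[[0,0,0],[0,0,0],[0,0,0],[0,0,0],[0,0,0],[0,0,0],[0,0,0],[0,0,0]]' --fingers '[1,1,1,1,1,1,1,1]'

```text
clock: 2.1
position: [394.7, -221.6, 404.5]
orientation: [[-0.926, -0.377, -0.0], [-0.377, 0.926, 0.0], [0.0, 0.0, -1.0]]
wrist_force: [0.5, -0.9, 0.1]
opening: 87.7
grip_force: 0.0
```

>>> move_arm --xyz '[[-0.88,1,0],[-0.88,1,0],[-0.88,1,0],[-0.88,1,0],[-0.88,1,0],[-0.88,1,0],[-0.88,1,0.5],[-0.88,1,0.5]]' --delta_rot '[[0,0,0],[0,0,0],[0,0,0],[0,0,0],[0,0,0.2],[0,0,0.2],[0,0,0.2],[0,0,0]]' --fingers '[1,1,1,1,1,1,1,1]'

```text
clock: 3.1
position: [467.2, -21.3, 384.3]
orientation: [[-0.943, -0.332, 0.0], [-0.332, 0.943, 0.0], [-0.0, 0.0, -1.0]]
wrist_force: [-0.6, 0.3, 0.1]
opening: 87.8
grip_force: 0.0
```

>>> move_arm --xyz '[[-0.75,0.97,0.5],[-0.75,0.97,0.5],[-0.75,0.97,0.5],[-0.75,0.97,0.5],[-0.75,0.97,0.5],[-0.75,0.97,0.5],[0,0,0],[0,0,0]]' --delta_rot '[[0,0,0],[0,0,0],[0,0,0],[0,0,0],[0,0,0],[0,0,0],[0,0,0],[0,0,0]]' --fingers '[1,1,1,1,1,1,1,1]'

```text
clock: 4.1
position: [513.4, 117.9, 324.4]
orientation: [[-0.943, -0.333, -0.001], [-0.333, 0.943, -0.0], [0.001, -0.0, -1.0]]
wrist_force: [0.2, 0.1, 0.2]
opening: 87.6
grip_force: 0.0
```

```bash
python3 - <<'E'
from h import *
print(tool((513,118,55)).round(2))
s=snapshot("scene"); cv2.imwrite("pics/s1.png",s["image"][:,:,::-1])
E
```

```text
[0.01 0.01 5.52]
```

View pics/s1.png

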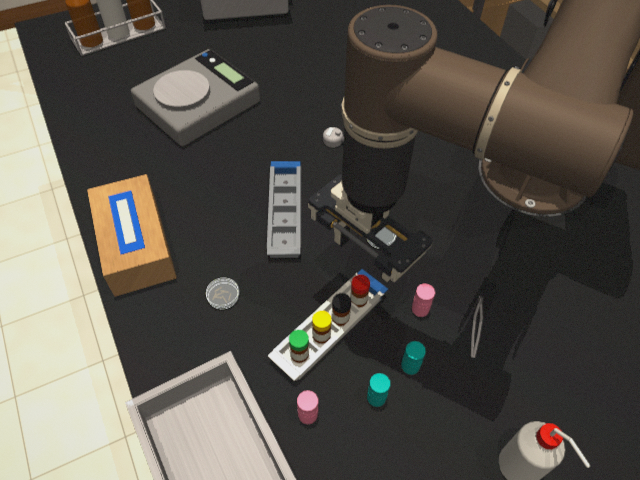

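The gripper (378,240) stands over the red jar (360,290) with its jaws across the row, so I can descend.

>>> move_arm --xyz '[[0,0,1],[0,0,1],[0,0,1],[0,0,1],[0,0,1],[0,0,0.5],[0,0,0],[0,0,0]]' --delta_rot '[[0,0,0],[0,0,0],[0,0,0],[0,0,0],[0,0,0],[0,0,0],[0,0,0],[0,0,0]]' --fingers '[1,1,1,1,1,1,1,0.3]'

```text
clock: 5.15
position: [513.7, 117.6, 215.4]
orientation: [[-0.943, -0.332, 0.001], [-0.332, 0.943, 0.001], [-0.001, 0.0, -1.0]]
wrist_force: [-0.7, 0.1, -0.4]
opening: 82.2
grip_force: 0.0
```

>>> move_arm --xyz '[[0,0,0],[0,0,0],[0,0,0],[0,0,0],[0,0,0],[0,0,0]]' --delta_rot '[[0,0,0],[0,0,0],[0,0,0],[0,0,0],[0,0,0],[0,0,0]]' --fingers '[0,0,0,0,0,0]'

```text
clock: 5.9
position: [513.3, 117.6, 214.6]
orientation: [[-0.943, -0.332, -0.0], [-0.332, 0.943, -0.0], [0.0, -0.0, -1.0]]
wrist_force: [-0.1, -0.3, 0.6]
opening: 33.4
grip_force: 20.0
```

>>> move_arm --xyz '[[0,0,-1],[0,0,-1],[0,0,-1],[0,0,-1],[0.35,-0.98,0],[0.35,-0.98,0],[0.35,-0.98,0],[0.35,-0.98,0]]' --delta_rot '[[0,0,0],[0,0,0],[0,0,0],[0,0,0],[0,0,0],[0,0,0],[0,0,0],[0,0,0]]' --fingers '[0,0,0,0,0,0,0,0]'

```text
clock: 6.9
position: [512.3, 32.3, 293.6]
orientation: [[-0.943, -0.331, -0.002], [-0.331, 0.943, -0.001], [0.002, 0.0, -1.0]]
wrist_force: [-0.2, 0.4, -0.8]
opening: 33.8
grip_force: 20.0
```

>>> move_arm --xyz '[[0.35,-0.98,0],[0.35,-0.98,0],[0.35,-0.98,0],[0.35,-0.98,0],[0.35,-0.98,0],[0.35,-0.98,0],[0.35,-0.98,0],[0.35,-0.98,0]]' --delta_rot '[[0,0,0],[0,0,0],[0,0,0],[0,0,0],[0,0,0],[0,0,0],[0,0,0],[0,0,0]]' --fingers '[0,0,0,0,0,0,0,0]'

```text
clock: 7.9
position: [511.2, -134.1, 293.5]
orientation: [[-0.944, -0.331, -0.002], [-0.331, 0.944, -0.0], [0.002, 0.001, -1.0]]
wrist_force: [0.3, 0.5, -1.2]
opening: 33.9
grip_force: 20.0
```

>>> move_arm --xyz '[[0.35,-0.98,0],[0.35,-0.98,0],[0.35,-0.98,0],[0.35,-0.98,0],[0,0,0],[0,0,0],[0,0,0],[0,0,0]]' --delta_rot '[[0,0,0],[0,0,0],[0,0,0],[0,0,0],[0,0,-1],[0,0,-1],[0,0,-1],[0,0,-1]]' --fingers '[0,0,0,0,0,0,0,0]'

```text
clock: 8.9
position: [510.7, -216.6, 293.4]
orientation: [[-0.79, -0.613, -0.002], [-0.613, 0.79, 0.0], [0.002, 0.002, -1.0]]
wrist_force: [0.5, -0.6, -0.4]
opening: 33.9
grip_force: 20.0
```

>>> move_arm --xyz '[[0,0,0],[0,0,0],[0,0,0],[0,0,0],[0,0,0],[0,0,0],[0,0,0]]' --delta_rot '[[0,0,-1],[0,0,-1],[0,0,-1],[0,0,-1],[0,0,-1],[0,0,-0.9],[0,0,0]]' --fingers '[0,0,0,0,0,0,0]'

```text
clock: 9.78
position: [510.9, -216.4, 293.6]
orientation: [[-0.427, -0.904, -0.002], [-0.904, 0.427, 0.0], [0.001, 0.002, -1.0]]
wrist_force: [0.4, -0.7, -1.3]
opening: 33.9
grip_force: 20.0
```

```bash
python3 - <<'E'
from h import *
print(tool((514,-215.4,56)).round(2), sense()["joint_pos"].round(2))
s=snapshot("scene"); cv2.imwrite("pics/s2.png",s["image"][:,:,::-1])
E
```

```text
[-0.11 -0.13  3.93] [-0.05  0.26 -0.4  -0.   -0.91 -0.39]
```

View pics/s2.png

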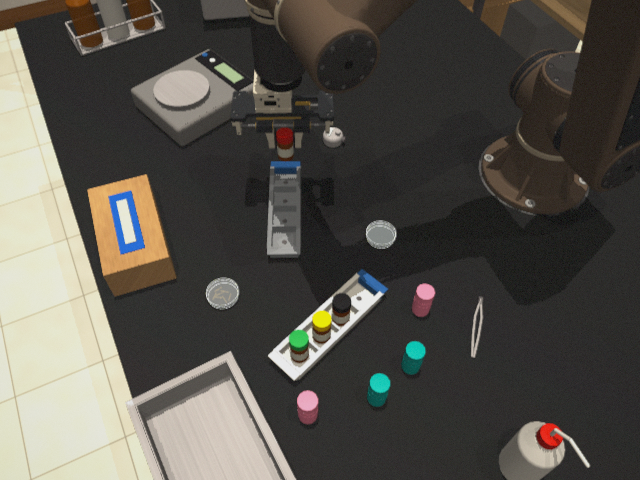

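The red jar (285,140) hangs upright in the gripper above the first place of the bench rack. I'm setting it down.

>>> move_arm --xyz '[[-0.11,-0.13,1],[0,0,1],[0,0,1],[0,0,0.5],[0,0,0.4],[0,0,0.05],[0,0,0],[0,0,0]]' --delta_rot '[[0,0,0],[0,0,0],[0,0,0],[0,0,0],[0,0,0],[0,0,0],[0,0,0],[0,0,0]]' --fingers '[0,0,0,0,0,0,0,0]'

```text
clock: 10.82
position: [515.4, -214.6, 216.2]
orientation: [[-0.426, -0.905, 0.001], [-0.905, 0.426, -0.0], [-0.0, -0.001, -1.0]]
wrist_force: [0.2, -0.3, -0.8]
opening: 33.7
grip_force: 20.0
```

>>> move_arm --xyz '[[0,0,0.05],[0,0,0.04],[0,0,0]]' --delta_rot '[[0,0,0],[0,0,0],[0,0,0]]' --fingers '[0,0,0]'

```text
clock: 11.2
position: [515.4, -214.5, 214.6]
orientation: [[-0.426, -0.905, 0.001], [-0.905, 0.426, -0.0], [-0.0, -0.001, -1.0]]
wrist_force: [-1.3, 1.4, 7.3]
opening: 33.6
grip_force: 20.0
```

>>> move_arm --xyz '[[0,0,0],[0,0,0],[0,0,0],[0,0,0],[0,0,-1],[0,0,-1],[0,0,-1],[0,0,-1]]' --delta_rot '[[0,0,0],[0,0,0],[0,0,0],[0,0,0],[0,0,0],[0,0,0],[0,0,1],[0,0,1]]' --fingers '[0.6,0.8,1,1,1,1,1,1]'

```text
clock: 12.2
position: [515.1, -214.5, 294.5]
orientation: [[-0.567, -0.824, -0.0], [-0.824, 0.567, 0.0], [0.0, 0.0, -1.0]]
wrist_force: [0.2, -0.7, -0.4]
opening: 87.4
grip_force: 0.0
```

>>> move_arm --xyz '[[0,0,0],[0,0,0],[0,0,0],[0,0,0],[0,0,0],[0,0,0],[0,0,0],[0,0,0]]' --delta_rot '[[0,0,1],[0,0,1],[0,0,1],[0,0,1],[0,0,1],[0,0,1],[0,0,1],[0,0,0.9]]' --fingers '[1,1,1,1,1,1,1,1]'

```text
clock: 13.2
position: [515.2, -214.5, 293.8]
orientation: [[-0.944, -0.33, -0.0], [-0.33, 0.944, 0.0], [0.0, 0.0, -1.0]]
wrist_force: [0.3, -1.4, -1.1]
opening: 87.8
grip_force: 0.0
```

>>> move_arm --xyz '[[-0.5,0.99,0],[-0.5,0.99,0],[-0.5,0.99,0],[-0.5,0.99,0],[-0.5,0.99,0],[-0.5,0.99,0],[-0.5,0.99,0],[-0.5,0.99,0]]' --delta_rot '[[0,0,0],[0,0,0],[0,0,0],[0,0,0],[0,0,0],[0,0,0],[0,0,0],[0,0,0]]' --fingers '[1,1,1,1,1,1,1,1]'

```text
clock: 14.2
position: [538.0, -37.8, 293.8]
orientation: [[-0.943, -0.332, -0.0], [-0.332, 0.943, 0.0], [0.0, 0.0, -1.0]]
wrist_force: [0.1, -0.4, 0.7]
opening: 88.0
grip_force: 0.0
```

>>> move_arm --xyz '[[-0.5,0.99,0],[-0.5,0.99,0],[-0.5,0.99,0],[-0.5,0.99,0],[-0.5,0.99,0],[-0.5,0.99,0],[-0.5,0.99,0],[-0.5,0.99,0]]' --delta_rot '[[0,0,0],[0,0,0],[0,0,0],[0,0,0],[0,0,0],[0,0,0],[0,0,0],[0,0,0]]' --fingers '[1,1,1,1,1,1,1,1]'

```text
clock: 15.2
position: [561.0, 138.9, 293.8]
orientation: [[-0.943, -0.332, -0.0], [-0.332, 0.943, -0.0], [0.0, -0.0, -1.0]]
wrist_force: [0.5, 0.8, -0.0]
opening: 87.4
grip_force: 0.0
```

```bash
python3 - <<'E'
from h import *
print(tool((562,137,55)).round(2))
s=snapshot("scene"); cv2.imwrite("pics/s3.png",s["image"][:,:,::-1])
E
```

```text
[-0.02 -0.11  3.99]
```

View pics/s3.png

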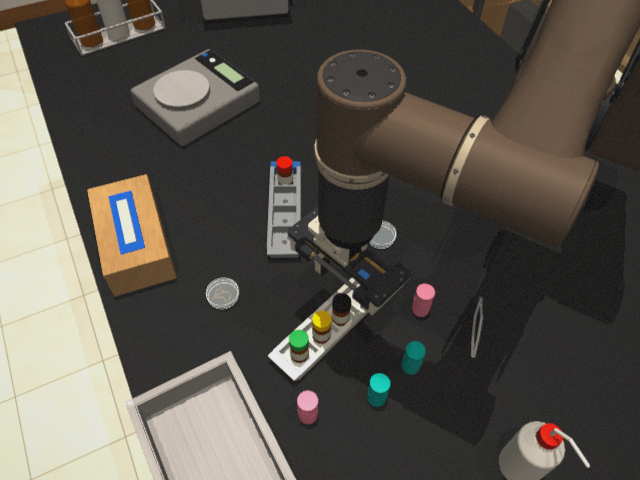

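The red jar stands upright in the first place (285,168). The gripper is now over the black jar (342,308).

>>> move_arm --xyz '[[-0.02,-0.11,1],[0,0,1],[0,0,1],[0,0,1],[0,0,0],[0,0,0],[0,0,0],[0,0,0]]' --delta_rot '[[0,0,0],[0,0,0],[0,0,0],[0,0,0],[0,0,0],[0,0,0],[0,0,0],[0,0,0]]' --fingers '[1,1,1,1,1,0.5,0,0]'

```text
clock: 16.25
position: [562.1, 135.6, 214.6]
orientation: [[-0.943, -0.332, 0.001], [-0.332, 0.943, 0.001], [-0.001, 0.0, -1.0]]
wrist_force: [-0.2, -0.4, -0.1]
opening: 63.1
grip_force: 0.0
```

>>> move_arm --xyz '[[0,0,0],[0,0,0],[0,0,0],[0,0,0]]' --delta_rot '[[0,0,0],[0,0,0],[0,0,0],[0,0,0]]' --fingers '[0,0,0,0]'

```text
clock: 16.75
position: [562.0, 135.5, 213.9]
orientation: [[-0.943, -0.332, 0.0], [-0.332, 0.943, 0.0], [-0.0, 0.0, -1.0]]
wrist_force: [0.5, 0.9, 0.7]
opening: 34.0
grip_force: 20.0
```

>>> move_arm --xyz '[[0,0,-1],[0,0,-1],[0,0,-1],[0,0,-1],[0.44,-0.99,0],[0.44,-0.99,0],[0.44,-0.99,0],[0.44,-0.99,0]]' --delta_rot '[[0,0,0],[0,0,0],[0,0,0],[0,0,0],[0,0,0],[0,0,0],[0,0,0],[0,0,0]]' --fingers '[0,0,0,0,0,0,0,0]'

```text
clock: 17.75
position: [554.7, 47.2, 293.3]
orientation: [[-0.943, -0.332, -0.001], [-0.332, 0.943, -0.0], [0.001, -0.0, -1.0]]
wrist_force: [0.3, -0.0, -0.6]
opening: 33.9
grip_force: 20.0
```

>>> move_arm --xyz '[[0.44,-0.99,0],[0.44,-0.99,0],[0.44,-0.99,0],[0.44,-0.99,0],[0.44,-0.99,0],[0.44,-0.99,0],[0.44,-0.99,0],[0.44,-0.99,0]]' --delta_rot '[[0,0,0],[0,0,0],[0,0,0],[0,0,0],[0,0,0],[0,0,0],[0,0,0],[0,0,0]]' --fingers '[0,0,0,0,0,0,0,0]'

```text
clock: 18.75
position: [541.0, -125.2, 293.8]
orientation: [[-0.943, -0.332, 0.0], [-0.332, 0.943, -0.0], [-0.0, -0.0, -1.0]]
wrist_force: [-0.3, 0.2, -1.3]
opening: 33.5
grip_force: 20.0
```

>>> move_arm --xyz '[[0.44,-0.99,0],[0.44,-0.99,0],[0,0,0],[0,0,0],[0,0,0],[0,0,0],[0,0,0],[0,0,0]]' --delta_rot '[[0,0,0],[0,0,0],[0,0,-1],[0,0,-1],[0,0,-1],[0,0,-1],[0,0,-1],[0,0,-1]]' --fingers '[0,0,0,0,0,0,0,0]'

```text
clock: 19.75
position: [537.6, -167.7, 293.8]
orientation: [[-0.681, -0.732, -0.0], [-0.732, 0.681, 0.0], [0.0, 0.0, -1.0]]
wrist_force: [0.1, -1.1, -0.8]
opening: 34.1
grip_force: 20.0
```

>>> move_arm --xyz '[[0,0,0],[0,0,0],[0,0,0],[0,0,0],[0,0,0]]' --delta_rot '[[0,0,-1],[0,0,-1],[0,0,-1],[0,0,-0.9],[0,0,0]]' --fingers '[0,0,0,0,0]'

```text
clock: 20.38
position: [537.6, -167.6, 293.8]
orientation: [[-0.427, -0.904, -0.0], [-0.904, 0.427, 0.0], [0.0, 0.0, -1.0]]
wrist_force: [-0.9, -0.1, -0.7]
opening: 33.6
grip_force: 20.0
```

```bash
python3 - <<'E'
from h import *
print(tool((537,-166.5,55.5)).round(2))
E
```

```text
[-0.04  0.05  3.97]
```

>>> move_arm --xyz '[[-0.04,0.05,1],[0,0,1],[0,0,1],[0,0,0.5],[0,0,0.35],[0,0,0.08],[0,0,0.05],[0,0,0]]' --delta_rot '[[0,0,0],[0,0,0],[0,0,0],[0,0,0],[0,0,0],[0,0,0],[0,0,0],[0,0,0]]' --fingers '[0,0,0,0,0,0,0,0]'

```text
clock: 21.38
position: [537.5, -165.7, 214.7]
orientation: [[-0.426, -0.905, 0.001], [-0.905, 0.426, -0.0], [-0.0, -0.001, -1.0]]
wrist_force: [0.2, 0.1, -1.1]
opening: 33.3
grip_force: 20.0
```

>>> move_arm --xyz '[[0,0,0.05],[0,0,0]]' --delta_rot '[[0,0,0],[0,0,0]]' --fingers '[0,0]'

```text
clock: 21.62
position: [537.5, -165.7, 213.9]
orientation: [[-0.426, -0.905, 0.001], [-0.905, 0.426, -0.0], [-0.0, -0.001, -1.0]]
wrist_force: [-1.2, 0.6, 3.8]
opening: 33.5
grip_force: 20.0
```

>>> move_arm --xyz '[[0,0,0],[0,0,0],[0,0,0],[0,0,0],[0,0,-1],[0,0,-1],[0,0,-1],[0,0,-1]]' --delta_rot '[[0,0,0],[0,0,0],[0,0,0],[0,0,0],[0,0,0],[0,0,0],[0,0,0],[0,0,1]]' --fingers '[0.6,0.8,1,1,1,1,1,1]'

```text
clock: 22.62
position: [537.2, -165.7, 293.9]
orientation: [[-0.498, -0.867, -0.0], [-0.867, 0.498, 0.0], [-0.0, 0.0, -1.0]]
wrist_force: [0.3, 0.7, -0.2]
opening: 87.6
grip_force: 0.0
```

>>> move_arm --xyz '[[0,0,0],[0,0,0],[0,0,0],[0,0,0],[0,0,0],[0,0,0],[0,0,0],[0,0,0]]' --delta_rot '[[0,0,1],[0,0,1],[0,0,1],[0,0,1],[0,0,1],[0,0,1],[0,0,1],[0,0,1]]' --fingers '[1,1,1,1,1,1,1,1]'

```text
clock: 23.62
position: [537.3, -165.7, 293.2]
orientation: [[-0.918, -0.397, -0.0], [-0.397, 0.918, 0.0], [0.0, 0.0, -1.0]]
wrist_force: [-0.5, -0.6, -0.7]
opening: 87.3
grip_force: 0.0
```

>>> move_arm --xyz '[[0,0,0],[-0.62,0.98,0],[-0.62,0.98,0],[-0.62,0.98,0],[-0.62,0.98,0],[-0.62,0.98,0],[-0.62,0.98,0],[-0.62,0.98,0]]' --delta_rot '[[0,0,0.9],[0,0,0],[0,0,0],[0,0,0],[0,0,0],[0,0,0],[0,0,0],[0,0,0]]' --fingers '[1,1,1,1,1,1,1,1]'

```text
clock: 24.62
position: [573.7, -6.6, 293.2]
orientation: [[-0.943, -0.332, -0.0], [-0.332, 0.943, 0.0], [0.0, 0.0, -1.0]]
wrist_force: [-0.2, 1.1, -1.4]
opening: 87.5
grip_force: 0.0
```

>>> move_arm --xyz '[[-0.62,0.98,0],[-0.62,0.98,0],[-0.62,0.98,0],[-0.62,0.98,0],[-0.62,0.98,0],[-0.62,0.98,0],[-0.62,0.98,0],[0,0,0]]' --delta_rot '[[0,0,0],[0,0,0],[0,0,0],[0,0,0],[0,0,0],[0,0,0],[0,0,0],[0,0,0]]' --fingers '[1,1,1,1,1,1,1,1]'

```text
clock: 25.62
position: [610.3, 152.7, 293.0]
orientation: [[-0.943, -0.334, 0.0], [-0.334, 0.943, 0.0], [-0.0, -0.0, -1.0]]
wrist_force: [-0.4, -0.0, -0.6]
opening: 87.5
grip_force: 0.0
```

```bash
python3 - <<'E'
from h import *
print(tool((609.5,153,55)).round(2))
s=snapshot("scene"); cv2.imwrite("pics/s4.png",s["image"][:,:,::-1])
E
```

```text
[0.03 0.03 3.95]
```

View pics/s4.png

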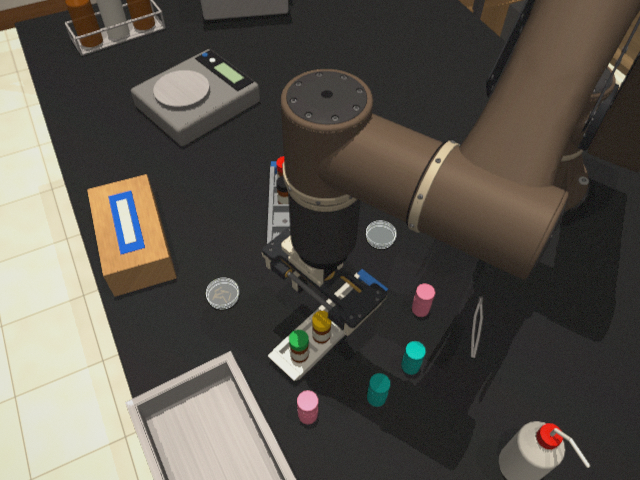

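The gripper is over the yellow jar (321,328). Red and black stand in the bench rack, partly hidden behind the wrist at (283,170).

>>> move_arm --xyz '[[0.03,0.03,1],[0,0,1],[0,0,1],[0,0,0.95],[0,0,0],[0,0,0],[0,0,0],[0,0,0]]' --delta_rot '[[0,0,0],[0,0,0],[0,0,0],[0,0,0],[0,0,0],[0,0,0],[0,0,0],[0,0,0]]' --fingers '[1,1,1,1,1,0.5,0,0]'

```text
clock: 26.68
position: [609.2, 151.2, 215.1]
orientation: [[-0.943, -0.332, 0.001], [-0.332, 0.943, 0.001], [-0.001, 0.0, -1.0]]
wrist_force: [-0.2, -0.2, -0.6]
opening: 63.1
grip_force: 0.0
```

>>> move_arm --xyz '[[0,0,0],[0,0,0],[0,0,0],[0,0,0]]' --delta_rot '[[0,0,0],[0,0,0],[0,0,0],[0,0,0]]' --fingers '[0,0,0,0]'

```text
clock: 27.18
position: [609.1, 151.2, 214.3]
orientation: [[-0.943, -0.332, 0.0], [-0.332, 0.943, 0.0], [-0.0, 0.0, -1.0]]
wrist_force: [-0.7, 0.2, 0.2]
opening: 33.7
grip_force: 20.0
```

>>> move_arm --xyz '[[0,0,-1],[0,0,-1],[0,0,-1],[0,0,-1],[0.57,-0.99,0],[0.57,-0.99,0],[0.57,-0.99,0],[0.57,-0.99,0]]' --delta_rot '[[0,0,0],[0,0,0],[0,0,0],[0,0,0],[0,0,0],[0,0,0],[0,0,0],[0,0,0]]' --fingers '[0,0,0,0,0,0,0,0]'

```text
clock: 28.18
position: [591.8, 59.3, 293.7]
orientation: [[-0.943, -0.332, -0.001], [-0.332, 0.943, -0.0], [0.001, -0.0, -1.0]]
wrist_force: [0.7, -0.4, -0.9]
opening: 33.6
grip_force: 20.0
```

>>> move_arm --xyz '[[0.57,-0.99,0],[0.57,-0.99,0],[0.57,-0.99,0],[0.57,-0.99,0],[0.57,-0.99,0],[0.57,-0.99,0],[0.57,-0.99,0],[0.57,-0.99,0]]' --delta_rot '[[0,0,0],[0,0,0],[0,0,0],[0,0,0],[0,0,0],[0,0,0],[0,0,0],[0,0,0]]' --fingers '[0,0,0,0,0,0,0,0]'

```text
clock: 29.18
position: [558.6, -119.9, 294.3]
orientation: [[-0.943, -0.332, 0.0], [-0.332, 0.943, 0.0], [-0.0, -0.0, -1.0]]
wrist_force: [1.1, -0.0, -1.3]
opening: 33.9
grip_force: 20.0
```

>>> move_arm --xyz '[[0,0,0],[0,0,0],[0,0,0],[0,0,0],[0,0,0],[0,0,0],[0,0,0],[0,0,0]]' --delta_rot '[[0,0,-1],[0,0,-1],[0,0,-1],[0,0,-1],[0,0,-1],[0,0,-1],[0,0,-1],[0,0,-1]]' --fingers '[0,0,0,0,0,0,0,0]'

```text
clock: 30.18
position: [558.8, -119.2, 294.2]
orientation: [[-0.556, -0.831, 0.0], [-0.831, 0.556, -0.0], [-0.0, -0.0, -1.0]]
wrist_force: [-0.2, 0.8, -0.6]
opening: 33.9
grip_force: 20.0
```

>>> move_arm --xyz '[[0,0,0],[0,0,0],[0,0,0]]' --delta_rot '[[0,0,-1],[0,0,-0.9],[0,0,0]]' --fingers '[0,0,0]'

```text
clock: 30.55
position: [558.8, -119.1, 294.2]
orientation: [[-0.427, -0.904, -0.0], [-0.904, 0.427, -0.0], [0.0, 0.0, -1.0]]
wrist_force: [-0.4, 1.0, -1.2]
opening: 33.6
grip_force: 20.0
```

```bash
python3 - <<'E'
from h import *
print(tool((560,-118,55.3)).round(2))
E
```

```text
[-0.07 -0.03  4.  ]
```

>>> move_arm --xyz '[[-0.07,-0.03,1],[0,0,1],[0,0,1],[0,0,0.5],[0,0,0.4],[0,0,0.08],[0,0,0.05],[0,0,0]]' --delta_rot '[[0,0,0],[0,0,0],[0,0,0],[0,0,0],[0,0,0],[0,0,0],[0,0,0],[0,0,0]]' --fingers '[0,0,0,0,0,0,0,0]'

```text
clock: 31.55
position: [560.3, -117.4, 214.3]
orientation: [[-0.426, -0.905, 0.001], [-0.905, 0.426, -0.0], [-0.0, -0.001, -1.0]]
wrist_force: [-1.2, -0.8, 0.9]
opening: 33.6
grip_force: 20.0
```

>>> move_arm --xyz '[[0,0,0.03],[0,0,0]]' --delta_rot '[[0,0,0],[0,0,0]]' --fingers '[0,0]'

```text
clock: 31.8
position: [560.3, -117.4, 214.2]
orientation: [[-0.426, -0.905, 0.001], [-0.905, 0.426, -0.0], [-0.0, -0.001, -1.0]]
wrist_force: [-2.6, 1.1, 7.5]
opening: 33.7
grip_force: 20.0
```

>>> move_arm --xyz '[[0,0,0],[0,0,0],[0,0,0],[0,0,0],[0,0,-1],[0,0,-1],[0,0,-1],[0,0,-1]]' --delta_rot '[[0,0,0],[0,0,0],[0,0,0],[0,0,0],[0,0,0],[0,0,0],[0,0,0],[0,0,1]]' --fingers '[0.6,0.8,1,1,1,1,1,1]'

```text
clock: 32.8
position: [560.1, -117.5, 293.6]
orientation: [[-0.498, -0.867, -0.0], [-0.867, 0.498, -0.0], [0.0, 0.0, -1.0]]
wrist_force: [-0.1, -0.2, -0.2]
opening: 88.0
grip_force: 0.0
```

>>> move_arm --xyz '[[0,0,0],[0,0,0],[0,0,0],[0,0,0],[0,0,0],[0,0,0],[0,0,0],[0,0,0]]' --delta_rot '[[0,0,1],[0,0,1],[0,0,1],[0,0,1],[0,0,1],[0,0,1],[0,0,1],[0,0,1]]' --fingers '[1,1,1,1,1,1,1,1]'

```text
clock: 33.8
position: [560.1, -117.4, 293.0]
orientation: [[-0.918, -0.397, -0.0], [-0.397, 0.918, -0.0], [0.0, 0.0, -1.0]]
wrist_force: [-0.4, -0.6, 0.6]
opening: 87.5
grip_force: 0.0
```

>>> move_arm --xyz '[[0,0,0],[-0.79,0.98,0],[-0.79,0.98,0],[-0.79,0.98,0],[-0.79,0.98,0],[-0.79,0.98,0],[-0.79,0.98,0],[-0.79,0.98,0]]' --delta_rot '[[0,0,0.9],[0,0,0],[0,0,0],[0,0,0],[0,0,0],[0,0,0],[0,0,0],[0,0,0]]' --fingers '[1,1,1,1,1,1,1,1]'

```text
clock: 34.8
position: [619.4, 50.3, 293.0]
orientation: [[-0.943, -0.332, -0.0], [-0.332, 0.943, -0.0], [0.0, 0.0, -1.0]]
wrist_force: [0.6, -0.4, -0.2]
opening: 87.5
grip_force: 0.0
```

>>> move_arm --xyz '[[-0.79,0.98,0],[-0.79,0.98,0],[-0.79,0.98,0],[-0.79,0.98,0],[-0.79,0.98,0],[0,0,0]]' --delta_rot '[[0,0,0],[0,0,0],[0,0,0],[0,0,0],[0,0,0],[0,0,0]]' --fingers '[1,1,1,1,1,1]'

```text
clock: 35.55
position: [661.5, 169.6, 292.7]
orientation: [[-0.943, -0.334, 0.0], [-0.334, 0.943, 0.0], [-0.0, -0.0, -1.0]]
wrist_force: [0.3, 0.3, -0.6]
opening: 87.9
grip_force: 0.0
```

```bash
python3 - <<'E'
from h import *
print(tool((661,168,55)).round(2))
s=snapshot("top"); cv2.imwrite("pics/s5.png",s["image"][:,:,::-1])
E
```

```text
[ 0.05 -0.07  3.93]
```

View pics/s5.png

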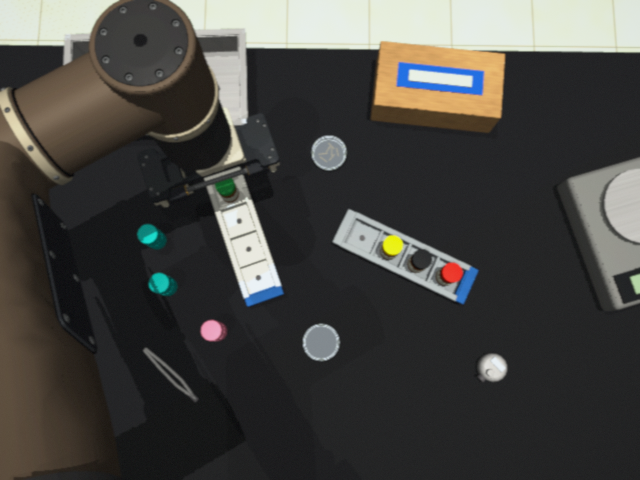

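Red (451,273), black (420,260) and yellow (393,246) stand in order in the bench rack, and the gripper is over green (227,187). Dishes, tweezers and counter have not moved.

>>> move_arm --xyz '[[0.05,-0.07,1],[0,0,1],[0,0,1],[0,0,0.93],[0,0,0],[0,0,0],[0,0,0],[0,0,0]]' --delta_rot '[[0,0,0],[0,0,0],[0,0,0],[0,0,0],[0,0,0],[0,0,0],[0,0,0],[0,0,0]]' --fingers '[0.9,0.9,0.9,0.9,0.9,0.5,0,0]'

```text
clock: 36.6
position: [660.5, 165.9, 215.2]
orientation: [[-0.943, -0.332, 0.001], [-0.332, 0.943, 0.001], [-0.001, 0.0, -1.0]]
wrist_force: [0.5, -0.2, 0.2]
opening: 54.2
grip_force: 0.0
```

>>> move_arm --xyz '[[0,0,0],[0,0,0],[0,0,0],[0,0,0]]' --delta_rot '[[0,0,0],[0,0,0],[0,0,0],[0,0,0]]' --fingers '[0,0,0,0]'

```text
clock: 37.1
position: [660.4, 165.9, 214.7]
orientation: [[-0.943, -0.332, 0.0], [-0.332, 0.943, 0.0], [-0.0, 0.0, -1.0]]
wrist_force: [-1.1, 0.9, 2.3]
opening: 33.6
grip_force: 20.0
```

>>> move_arm --xyz '[[0,0,-1],[0,0,-1],[0,0,-1],[0,0,-1],[0.75,-0.98,0],[0.75,-0.98,0],[0.75,-0.98,0],[0.75,-0.98,0]]' --delta_rot '[[0,0,0],[0,0,0],[0,0,0],[0,0,0],[0,0,0],[0,0,0],[0,0,0],[0,0,0]]' --fingers '[0,0,0,0,0,0,0,0]'

```text
clock: 38.1
position: [629.0, 69.8, 294.0]
orientation: [[-0.943, -0.332, -0.001], [-0.332, 0.943, -0.0], [0.001, -0.0, -1.0]]
wrist_force: [0.4, -0.1, -1.2]
opening: 33.5
grip_force: 20.0
```

>>> move_arm --xyz '[[0.75,-0.98,0],[0.75,-0.98,0],[0.75,-0.98,0],[0.75,-0.98,0],[0.75,-0.98,0],[0.75,-0.98,0],[0,0,0],[0,0,0]]' --delta_rot '[[0,0,0],[0,0,0],[0,0,0],[0,0,0],[0,0,0],[0,0,0],[0,0,-1],[0,0,-1]]' --fingers '[0,0,0,0,0,0,0,0]'

```text
clock: 39.1
position: [583.6, -70.2, 294.5]
orientation: [[-0.877, -0.48, 0.0], [-0.48, 0.877, 0.0], [-0.0, -0.0, -1.0]]
wrist_force: [-0.8, -0.7, -1.6]
opening: 33.5
grip_force: 20.0
```

>>> move_arm --xyz '[[0,0,0],[0,0,0],[0,0,0],[0,0,0],[0,0,0],[0,0,0],[0,0,0],[0,0,0]]' --delta_rot '[[0,0,-1],[0,0,-1],[0,0,-1],[0,0,-1],[0,0,-1],[0,0,-1],[0,0,-1],[0,0,-0.9]]' --fingers '[0,0,0,0,0,0,0,0]'

```text
clock: 40.1
position: [583.7, -69.8, 294.4]
orientation: [[-0.424, -0.906, -0.0], [-0.906, 0.424, -0.0], [0.0, 0.0, -1.0]]
wrist_force: [0.1, -0.0, 0.1]
opening: 33.5
grip_force: 20.0
```

```bash
python3 - <<'E'
from h import *
print(tool((583.3,-69,55.7)).round(2))
E
```

```text
[-0.03  0.04  3.99]
```

>>> move_arm --xyz '[[-0.03,0.04,1],[0,0,1],[0,0,1],[0,0,0.5],[0,0,0.4],[0,0,0.08],[0,0,0.05],[0,0,0]]' --delta_rot '[[0,0,0],[0,0,0],[0,0,0],[0,0,0],[0,0,0],[0,0,0],[0,0,0],[0,0,0]]' --fingers '[0,0,0,0,0,0,0,0]'

```text
clock: 41.1
position: [583.5, -68.2, 214.6]
orientation: [[-0.426, -0.905, 0.001], [-0.905, 0.426, -0.0], [-0.0, -0.001, -1.0]]
wrist_force: [-2.5, 0.3, 4.0]
opening: 33.7
grip_force: 20.0
```

>>> move_arm --xyz '[[0,0,0],[0,0,0],[0,0,0],[0,0,0],[0,0,-1],[0,0,-1],[0,0,-1],[0,0,-1]]' --delta_rot '[[0,0,0],[0,0,0],[0,0,0],[0,0,0],[0,0,0],[0,0,0],[0,0,0],[0,0,0]]' --fingers '[0.6,0.8,1,1,1,1,1,1]'

```text
clock: 42.1
position: [583.5, -68.1, 294.5]
orientation: [[-0.426, -0.905, -0.0], [-0.905, 0.426, 0.0], [0.0, 0.0, -1.0]]
wrist_force: [-0.6, 0.1, -0.2]
opening: 87.2
grip_force: 0.0
```

>>> move_arm --xyz '[[-1,0,-1],[-1,0,-1],[-1,0,-1],[-1,0,-1],[-1,0,-1],[-1,0,0],[-1,0,0],[-1,0,0]]' --delta_rot '[[0,0,0],[0,0,0],[0,0,0],[0,0,0],[0,0,0],[0,0,0],[0,0,0],[0,0,0]]' --fingers '[1,1,1,1,1,1,1,1]'

```text
clock: 43.1
position: [652.0, 77.7, 392.8]
orientation: [[-0.426, -0.905, -0.002], [-0.905, 0.426, -0.0], [0.001, 0.001, -1.0]]
wrist_force: [-0.3, 0.5, 0.4]
opening: 87.9
grip_force: 0.0
```

```bash
python3 - <<'E'
from h import *
s=snapshot("top"); cv2.imwrite("pics/s6.png",s["image"][:,:,::-1])
E
```

```text
(no output)
```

View pics/s6.png

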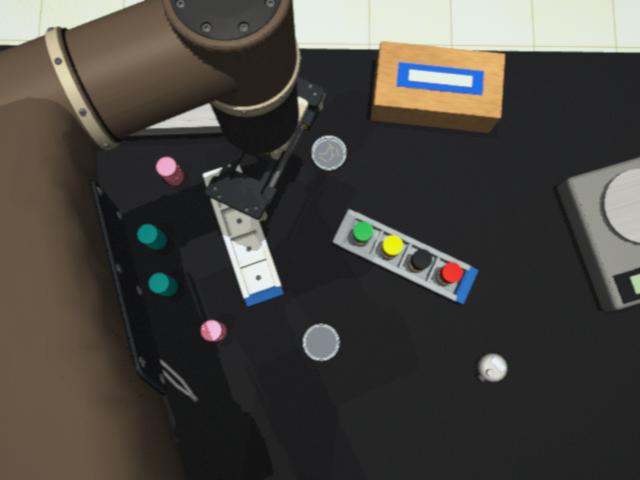

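From the blue end, red (451,273), black (420,260), yellow (393,246) and green (363,233) stand upright in the bench rack. The bystanders have not moved.

```bash
python3 -c "
from workcell import *
print(close_job())"
```

```text
the job is handed in; nothing more can be done
None
```

All four jars (red, black, yellow, green from the blue end) now stand upright in the aluminium bench rack in their original order, the dishes, tweezers and tally counter were left where they lay, and the job was handed in at about 43 s.

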